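Open the locked insulated carrier for service

TASK

Open the small insulated carrier: pull up the spring plunger that locks its bail and turn the T-handle crosswise, without forcing it, so that it stays parked up by itself, then swing the bail over the front of the carrier right down to its stop. After that lift the lid off by its handle and set it gently, flat and right way up, on the bare worktop beside the carrier, leaving the two mills, the spice jar and the tomato where they stand.

Things in the scene. Friction and masses are not known exactly. Their poses are not given: they have to be found in the camera images.
- carrier: The insulated food carrier: a grey box 180 mm (its x) by 210 mm (its y), 112 mm high to its rim, fixed in place. Origin at the centre of its underside on the worktop, z up; its front, over which the bail swings, looks along its -x. Cavity 140 x 170 mm; the sauce cups in it stay below the rim.
- plunger_tee (a point): Centre of the black T-handle of the spring plunger: a round bar 12 mm thick, 48 mm long, on a 9 mm stem, 174 mm above the worktop when seated, at x = -68, y = -137 mm in the carrier's frame. The bar runs along this point's y axis (the carrier's y when seated); parallel to it a cross pin on the stem lies in the slot of the sleeve below (sleeve top at 146 mm).
- plunger_lift (a joint): How far the plunger is pulled up, m: 0 seated, 0.013 at its hard upper stop. A spring pulls it down: 6 N seated, 10.5 N at the stop. Above 0.011 it can be turned; let go when turned, its cross pin rests on top of the sleeve and it stays at about 0.0105 (parked). Seated, its lower end locks the bail; from about 0.008 up the bail is free.
- plunger_turn (a joint): Turn of the T-handle about the vertical, rad: 0 with the bar along the carrier's y (seated), positive anticlockwise from above, stops at +-1.6. While seated the slot allows about +-0.1. From about 0.8 either way it parks safely; crosswise is +-1.57.
- bail_grip (a point): Middle of the bail's crossbar: a black grip sleeve 15 mm thick and 70 mm long on a 10 mm steel bar 230 mm long, along the carrier's y. Closed it lies 141 mm above the worktop, 15 mm over the lid's top, at x = -50 mm in the carrier's frame.
- bail (a joint): Angle of the bail, rad, about a pivot along the carrier's y at x = -68 mm, 82 mm above the worktop; the crossbar turns 61.5 mm from it. 0 = closed: crossbar 0.29 rad behind upright, over the lid's strike plates, so the lid cannot rise. Grows as it goes over the top, forward (carrier -x) and down to its stop at 2.1, a little below level. Stiff: 2 N at the crossbar moves it, it stays where left.
- lid_handle (a point): Centre of the lid's handle: a black round bar 11 mm thick, free length 90 mm, along the lid's y axis, 30 mm above the lid's top face (156 mm above the worktop when the lid is on). The lid weighs about 0.5 kg and balances about 6 mm off the bar.
- lid: The lift-off lid: grey slab 184 (its x) by 214 mm (its y), 14 mm thick, on a plug 134 x 164 mm, 10 mm deep, that sits in the carrier's mouth with 3 mm play. Origin at the centre of the plug's underside, z up; axes as the carrier's when on, origin then 102 mm above the worktop, and 0 when it stands on the worktop. Two steel strike plates 9 mm high at x = -51 mm.
- pepper_mill: Tall wooden mill, 58 mm across, 170 mm high, standing at the back left; origin at its foot.
- salt_mill: Small grey mill, 44 mm across, 90 mm high, next to the tall one; origin at its foot.
- spice_jar: Jar 45 mm across, 100 mm high, standing at the front right; origin at its foot.
- tomato: Tomato 68 mm across, 71 mm high, lying at the front right; origin at its underside.

How it is judged:
By the outcome, as a careful person would: the job done as asked, in the order asked, and still so for the second after the job is handed in, with the robot touching nothing.
It also fails if it takes over 72 s, if anything falls off the work surface, if the arm or the gripper's body presses on something with over 40 N, if the wrist force passes 120 N, or if a joint passes its speed limit or range.

ROBOT

A 7-joint arm with a two-finger parallel gripper is mounted at the origin on a cart in front of the work surface, level with it; the furniture and walls round the work are solid. World frame = base frame: x ahead of the robot, y to its left, z up, the work surface at z = 0. Lengths are in m, angles in rad, forces in N, time in s.
With the tool pointing down it reaches from about 0.4 to 0.875 m from the base axis. Payload 6.5 kg.
Tool frame: the origin (TCP) lies at the very end of the fingers, on their centre line; the grasp point (between the pads) lies env.hold_point_z behind it (env.hold_point_z is the distance from the TCP to the grasp point, in m); z points along the fingers, y is the line along which they close (so a half turn about z gives the same grasp; the last joint's range is limited). The gripper opens to 85 mm and grips with 20 to 120 N. Pads are 22 mm wide; open, the fingers measure 114 mm over their backs; the gripper's body (76 mm by 85 mm) begins 54 mm behind the grasp point. The pads swing forward as they close: fully open they stand 13 mm farther back than shut.
Start: joints at [1.206, 0.536, -0.004, 1.538, 0.003, 1.067, -0.071], TCP at [0.191, -0.621, 0.231] pointing down, gripper open.
Joint ranges: [-2.7, 2.7], [-0.37, 2.16], [-1.27, 1.26], [0.24, 2.4], [-1.31, 4.45], [0.19, 1.91], [-2.76, 2.76]. Speed limits (rad/s): [2.39, 2.39, 3.14, 3.14, 3.14, 3.14, 3.14].

INTERFACE

Orientations are given as a rotation vector (axis times angle).
In Python, from station import sensors, optics, order, look_for, place_of, env gives the robot as it stands. The module is installed in compiled form; this text tells all that it offers.
- The arm moves only by the tool send_rows, never from a script. Its argument "targets" is a list of rows, each a list of 7 numbers: the shift along the tool's x, y, z normalised to -1 to 1, where 1 is 0.2 m, then the turn, a rotation vector about the tool's x, y, z normalised to -1 to 1, where 1 is pi rad, then the closure, from 0 (fully open) to 1 (shut). In form: [[dx, dy, dz, wx, wy, wz, fingers], ...]. A call has 1 to 5 rows; each row is the pose to reach, as a shift and turn from the pose commanded when the call began, along the tool's axes at that moment, turning the shorter way round; what a row does not reach only later rows make up. A row lasts 1/12 s, in which the tool goes at most 41.7 mm and 7.16 degrees, less where a joint would pass 70% of its speed; a pose out of reach is approached as far as the arm can. A call with a number of a shift or a turn outside -1 to 1 is refused whole. A call with a gripper value outside its range is refused whole. The fingers move at their own pace and stop on an object; "squeeze" is the grip in N (left out, the last holds). Time passes only in rows, so rows that repeat a pose let the fingers close. It gives the time, the measured TCP pose, the force, the opening and the grip force at its end, in the units of the state.
- sensors.get_obs(): the state, without advancing time (a new reading comes with each control period).
- optics.capture(name): name is "scene" or "side" or "wrist"; returns a dict with "img" (400x640x3 uint8, red, green, blue), "fx", "fy", "cx", "cy" (pixels), "rvec" (rotation vector, rad) and "tvec" (3), from world to camera coordinates, as OpenCV has them; the wrist camera has in their place "mount" (4x4, takes a point from camera to tool coordinates, whose origin is the TCP and whose axes are the flange's). Camera axes: x right, y down, z forward; pixel columns grow to the right and rows downward; lengths in m; the calibration is good to about 2 mm. A picture is of the moment at which its call begins: read the wrist's pose just before it. There is no depth.
- order.job_done(): hands the job in; it is judged then, once.
Trained networks look in the newest picture that a camera, given by its name, has taken for a name from the list of things; names that differ only in an ending like _2 or _b are one class to them, and where a whole thing is asked for, a point or a joint stands for the part that bears it (a point fixed in the world has none). Each returns a list of dicts, best first, with "conf" (0 to 1); they miss things now and then, are a little off and sometimes report something else, mostly with a low value. They report only what shows in the picture. A call takes as long as a camera call.
- look_for(camera, name): "position" ([column, row] in pixels, amid what is visible of it).
- place_of(camera, name): "position" ([column, row] in pixels: a listed point, or the origin of a listed thing).
The state is a dict: "t": time; "qpos": joint angles; "joint_velocities": joint speeds; "tau": joint torques, N m; "position": TCP position; "orientation": TCP orientation; "wrist_force": force on the tool from outside, world axes, zero at the start; "wrist_torque": the same for the moment, N m; "grip_width": opening from 0.0 (shut) to 1.0 (fully open); "finger_force": force on a finger pad.
Only numpy, scipy, OpenCV 4.12 (cv2) and the standard library are available. Lean on these libraries where they do the work, as an engineer would, in place of code of your own. Each camera call takes 0.05 s, during which the arm holds its last target. There are 200 camera calls.

## Working session

There is one attempt and no reset: what is moved stays moved. The work goes in short steps, Python scripts to look and compute and a tool call to move; the robot and the scene stay as the last step left them, time stands still between calls to the robot, and variables do not carry over. Pictures are saved under pics/ and viewed, at most 10 in all, crops included, and the job is handed in when it is done.

Besides the shell and the picture viewer there is one more tool, called as name([rows], argument=value, ...), one row to a line, values as JSON. send_rows: Moves the arm, as the interface text tells. Scaled input: -1 to 1 covers 0.2 m each way for a shift and pi rad each way for a turn. Its arguments: {"type":"object","properties":{"targets":{"type":"array"},"squeeze":{"type":"number"}},"required":["targets"]}

```bash
mkdir -p pics
cat > h.py <<'E'
import numpy as np, cv2
from scipy.spatial.transform import Rotation as R
from station import sensors, optics, order, look_for, place_of, env
def cap(n):
    s=sensors.get_obs(); c=optics.capture(n); c['n']=n
    K=np.array([[c['fx'],0,c['cx']],[0,c['fy'],c['cy']],[0,0,1.]]); c['K']=K
    if n=='wrist':
        T=np.eye(4);T[:3,:3]=R.from_rotvec(s['orientation']).as_matrix();T[:3,3]=s['position']
        W=T@np.array(c['mount'])
    else:
        W=np.eye(4);r=R.from_rotvec(np.ravel(c['rvec'])).as_matrix();W[:3,:3]=r.T;W[:3,3]=-r.T@np.ravel(c['tvec'])
    c['W']=W; return c
def save(c,f): cv2.imwrite('pics/'+f,c['img'][:,:,::-1])
def ray(c,p):
    d=c['W'][:3,:3]@np.linalg.inv(c['K'])@[p[0],p[1],1]; return c['W'][:3,3],d/np.linalg.norm(d)
def atz(c,p,z):
    o,d=ray(c,p); return o+d*(z-o[2])/d[2]
def proj(c,X):
    q=np.linalg.inv(c['W'])@np.append(X,1); u=c['K']@q[:3]; return u[:2]/u[2]
def tri(cps):
    A=np.zeros((3,3));b=np.zeros(3)
    for c,p in cps:
        o,d=ray(c,p);M=np.eye(3)-np.outer(d,d);A+=M;b+=M@o
    X=np.linalg.solve(A,b); return X,[np.round(proj(c,X)-p,1).tolist() for c,p in cps]
E
cat > a.py <<'E'
from h import *
s=sensors.get_obs();print(s['t'],s['position'],R.from_rotvec(s['orientation']).as_matrix().round(3).tolist(),env.hold_point_z,s['grip_width'])
np.set_printoptions(precision=4,suppress=True)
zs=dict(carrier=0,plunger_tee=.174,bail_grip=.141,lid_handle=.156,lid=.102,pepper_mill=0,salt_mill=0,spice_jar=0,tomato=0)
C={}
for n in ['scene','side','wrist']:
    c=cap(n);save(c,n+'0.png');C[n]=c;print(n,c['W'][:3,3])
    for k in zs:
        r=place_of(n,k)
        for d in r[:2]: print(k,np.round(d['position'],1),round(d['conf'],2),atz(c,d['position'],zs[k]))
E
python3 a.py
```

```text
0.0 [ 0.19114642 -0.62061014  0.23040943] [[0.956, 0.294, -0.001], [0.294, -0.956, 0.002], [-0.0, -0.002, -1.0]] 0.0187 0.9996798029036945
scene [-0.0687  0.7427  0.7309]
carrier [335.8 231.6] 0.97 [0.499  0.1118 0.    ]
carrier [209.1 267.4] 0.15 [ 0.6293  0.466  -0.    ]
plunger_tee [339.5 155.3] 0.39 [ 0.607  -0.0064  0.174 ]
bail_grip [355.6 190.2] 0.72 [0.4758 0.063  0.141 ]
lid_handle [337.6 188.7] 0.87 [0.501  0.1117 0.156 ]
lid [342.5 200.2] 0.81 [0.5034 0.0851 0.102 ]
pepper_mill [239.3 249. ] 0.71 [0.6339 0.367  0.    ]
spice_jar [414.2 217. ] 0.71 [ 0.377  -0.1235  0.    ]
tomato [438.  208.1] 0.63 [ 0.3502 -0.2219  0.    ]
side [ 0.6726 -0.811   1.2375]
carrier [313.6 234.5] 0.78 [0.4927 0.0968 0.    ]
plunger_tee [344.4 233.3] 0.57 [ 0.6089 -0.009   0.174 ]
bail_grip [305.7 216.1] 0.63 [0.4741 0.0611 0.141 ]
lid_handle [315.9 202.9] 0.87 [0.4983 0.1099 0.156 ]
lid [314.1 214. ] 0.76 [0.4929 0.1063 0.102 ]
lid [263.5 282.9] 0.46 [ 0.3961 -0.1802  0.102 ]
pepper_mill [361.7 187.2] 0.63 [0.6321 0.3549 0.    ]
spice_jar [262.2 280. ] 0.86 [ 0.3643 -0.114   0.    ]
tomato [254.7 305.3] 0.45 [ 0.3655 -0.2051 -0.    ]
wrist [ 0.2623 -0.6001  0.3737]
```

View pictures.

View pics/scene0.png

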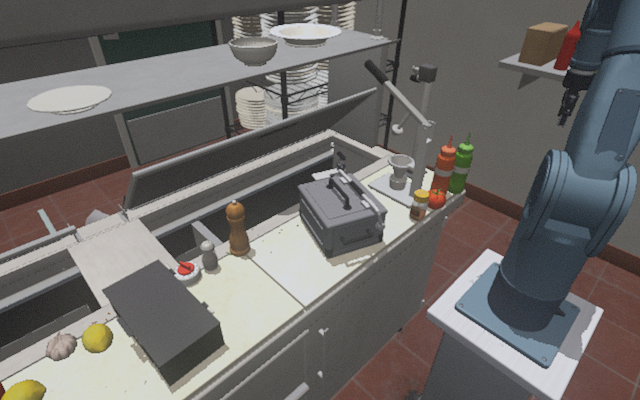

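View pics/side0.png

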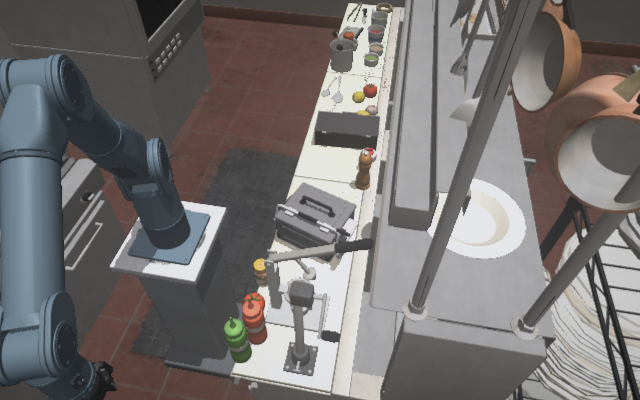

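```bash
cat > b.py <<'E'
from h import *
np.set_printoptions(precision=3,suppress=True)
a=cap('scene');b=cap('side')
for n,p,q in [('levertip',(368,64),(373,243)),('leverend',(430,122),(268,258)),('post',(425,70),(300,285)),('cup',(400,165),(308,272)),('red',(451,140),(250,300))]:
    print(n,*tri([(a,p),(b,q)]))
for p in [(252,255),(302,305),(345,270),(282,348),(150,215),(255,210),(300,180),(410,230),(385,245)]: print(p,atz(a,p,0))
print([ (p,atz(b,p,0)) for p in [(300,180),(385,185),(285,205),(318,140),(378,150)]])
i=np.hstack([cv2.resize(a['img'][130:280,190:350],None,fx=2.5,fy=2.5),cv2.resize(b['img'][140:290,240:400],None,fx=2.5,fy=2.5)])
cv2.imwrite('pics/c1.png',i[:,:,::-1])
i=np.hstack([cv2.resize(a['img'][50:250,320:480],None,fx=2.5,fy=2.5),cv2.resize(b['img'][170:370,230:390],None,fx=2.5,fy=2.5)])
cv2.imwrite('pics/c2.png',i[:,:,::-1])
for n in('scene','side'):
  print(n,[(k,[(np.round(d['position']),round(d['conf'],2)) for d in look_for(n,k)[:2]]) for k in('salt_mill','pepper_mill','plunger_tee')])
E
python3 b.py
```

```text
levertip [ 0.688 -0.2    0.401] [[-1.6, -0.9], [-2.2, 1.2]]
leverend [ 0.433 -0.207  0.283] [[0.2, 0.0], [0.3, -0.1]]
post [ 0.548 -0.327  0.386] [[0.7, 0.2], [1.0, -0.3]]
cup [ 0.503 -0.151  0.135] [[-6.8, -2.2], [-7.4, 2.4]]
red [ 0.399 -0.295  0.207] [[-0.8, -0.1], [-0.9, 0.2]]
(252, 255) [0.59  0.355 0.   ]
(302, 305) [0.366 0.367 0.   ]
(345, 270) [0.373 0.207 0.   ]
(282, 348) [0.311 0.475 0.   ]
(150, 215) [0.956 0.485 0.   ]
(255, 210) [0.752 0.227 0.   ]
(300, 180) [0.788 0.001 0.   ]
(410, 230) [ 0.349 -0.06   0.   ]
(385, 245) [0.36 0.05 0.  ]
[((300, 180), array([0.39 , 0.348, 0.   ])), ((385, 185), array([0.72 , 0.384, 0.   ])), ((285, 205), array([0.362, 0.211, 0.   ])), ((318, 140), array([0.415, 0.594, 0.   ])), ((378, 150), array([0.674, 0.58 , 0.   ]))]
scene [('salt_mill', [(array([210., 253.]), 0.66)]), ('pepper_mill', [(array([237., 230.]), 0.7), (array([366., 195.]), 0.57)]), ('plunger_tee', [])]
side [('salt_mill', []), ('pepper_mill', [(array([362., 174.]), 0.75)]), ('plunger_tee', [(array([342., 232.]), 0.55), (array([256., 299.]), 0.33)])]
```

View pics/c1.png

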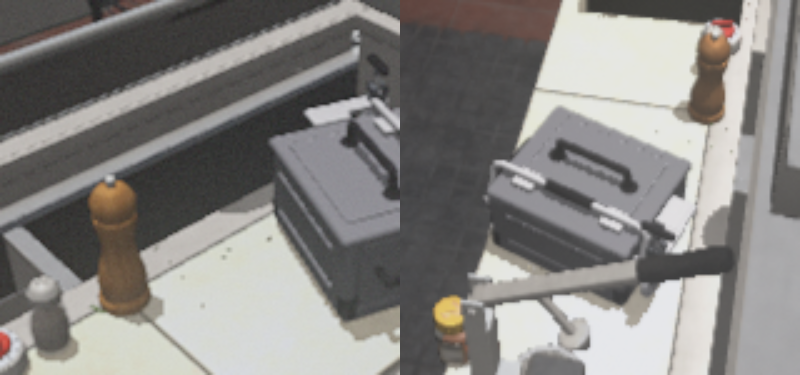

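View pics/c2.png

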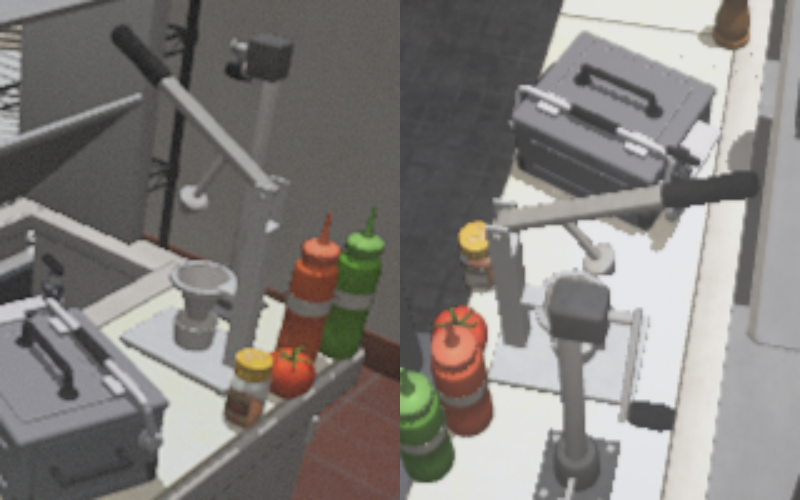

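```bash
cat >> h.py <<'E'
def yawR(a):  # tool down, tool y at azimuth a (deg)
    a=np.radians(a); y=np.array([np.cos(a),np.sin(a),0]); z=np.array([0,0,-1.]); return np.stack([np.cross(y,z),y,z],1)
def plan(wps,f=0,step=38,turn=6.5):
    """print calls from measured pose through [(xyz, yaw_y_deg or R)], 5 rows a call, one call's rows as final fractions"""
    s=sensors.get_obs(); p=np.array(s['position']);Rm=R.from_rotvec(s['orientation']).as_matrix()
    for X,a in wps:
        Rt=yawR(a) if np.isscalar(a) else a; X=np.array(X,float)
        rv=R.from_matrix(Rm.T@Rt).as_rotvec(); n=int(np.ceil(max(np.linalg.norm(X-p)*1e3/step,np.degrees(np.linalg.norm(rv))/turn,1)))
        i=0; p0,R0=p,Rm
        while i<n:
            m=min(5,n-i); rows=[]
            for k in range(1,m+1):
                pk=p0+(X-p0)*(i+k)/n; Rk=R0@R.from_rotvec(rv*(i+k)/n).as_matrix()
                rows.append(np.round(np.r_[Rm.T@(pk-p)/.2,R.from_matrix(Rm.T@Rk).as_rotvec()/np.pi,f],3).tolist())
            print(rows); p,Rm=pk,Rk; i+=m
        print('--')
E
python3 -c "
from h import *
plan([((.25,-.48,.44),-60),((.38,-.15,.46),-10),((.56,0.03,.40),69.7)])
c=cap('scene')
print([atz(c,p,0) for p in [(210,270),(178,380),(222,336),(175,281),(330,290),(290,315),(270,330)]])"
```

```text
[[0.07, -0.084, -0.149, 0.0, 0.0, -0.01, 0.0], [0.139, -0.168, -0.298, 0.0, 0.0, -0.02, 0.0], [0.209, -0.252, -0.447, 0.0, 0.0, -0.031, 0.0], [0.279, -0.336, -0.596, 0.0, 0.0, -0.041, 0.0], [0.349, -0.42, -0.745, 0.0, 0.0, -0.051, 0.0]]
[[0.082, -0.072, -0.149, 0.0, 0.0, -0.01, 0.0], [0.165, -0.144, -0.298, 0.0, 0.0, -0.02, 0.0]]
--
[[0.139, -0.11, -0.01, 0.0, 0.0, -0.028, 0.0], [0.278, -0.221, -0.02, 0.0, 0.0, -0.056, 0.0], [0.416, -0.331, -0.03, 0.0, 0.0, -0.083, 0.0], [0.555, -0.442, -0.04, 0.0, 0.0, -0.111, 0.0], [0.694, -0.552, -0.05, 0.0, 0.0, -0.139, 0.0]]
[[0.172, -0.041, -0.01, 0.0, 0.0, -0.028, 0.0], [0.345, -0.083, -0.02, 0.0, 0.0, -0.056, 0.0], [0.517, -0.124, -0.03, 0.0, 0.0, -0.083, 0.0], [0.69, -0.166, -0.04, 0.0, 0.0, -0.111, 0.0], [0.862, -0.207, -0.05, 0.0, 0.0, -0.139, 0.0]]
--
[[0.08, 0.056, 0.023, 0.0, 0.0, -0.034, 0.0], [0.16, 0.112, 0.046, 0.0, 0.0, -0.068, 0.0], [0.241, 0.168, 0.069, 0.0, 0.0, -0.102, 0.0], [0.321, 0.225, 0.092, 0.0, 0.0, -0.136, 0.0], [0.401, 0.281, 0.115, -0.0, 0.0, -0.17, 0.0]]
[[0.04, 0.089, 0.023, -0.0, 0.0, -0.034, 0.0], [0.081, 0.178, 0.046, -0.0, 0.0, -0.068, 0.0], [0.121, 0.268, 0.069, -0.0, 0.0, -0.102, 0.0], [0.161, 0.357, 0.092, -0.0, 0.0, -0.136, 0.0], [0.202, 0.446, 0.115, -0.0, 0.0, -0.17, 0.0]]
[[-0.011, 0.097, 0.023, -0.0, 0.0, -0.034, 0.0], [-0.022, 0.195, 0.046, -0.0, 0.0, -0.068, 0.0], [-0.032, 0.292, 0.069, -0.0, 0.0, -0.102, 0.0]]
--
[array([0.61935462, 0.4691549 , 0.        ]), array([0.39980848, 0.67017342, 0.        ]), array([0.42570588, 0.55283678, 0.        ]), array([0.64681264, 0.55414981, 0.        ]), array([0.35245377, 0.28473394, 0.        ]), array([0.36433129, 0.40688098, 0.        ]), array([0.36449389, 0.46597125, 0.        ])]
```

send_rows([
  [0.07,-0.084,-0.149,0,0,-0.01,0],
  [0.14,-0.168,-0.3,0,0,-0.02,0],
  [0.21,-0.252,-0.45,0,0,-0.03,0],
  [0.28,-0.336,-0.6,0,0,-0.04,0],
  [0.35,-0.42,-0.745,0,0,-0.05,0],
])

```text
t: 2.37
position: [0.2338, -0.5192, 0.382]
orientation: [3.059, 0.712, -0.0]
wrist_force: [0.6, -0.8, -0.5]
grip_width: 0.999
finger_force: 0.0
```

send_rows([
  [0.08,-0.07,-0.15,0,0,-0.01,0],
  [0.165,-0.145,-0.3,0,0,-0.02,0],
])

```text
t: 2.53
position: [0.2504, -0.4787, 0.4419]
orientation: [3.036, 0.808, -0.0]
wrist_force: [0.9, -1.2, 0.7]
grip_width: 0.998
finger_force: 0.0
```

send_rows([
  [0.14,-0.11,-0.01,0,0,-0.028,0],
  [0.28,-0.22,-0.02,0,0,-0.056,0],
  [0.416,-0.33,-0.03,0,0,-0.083,0],
  [0.555,-0.44,-0.04,0,0,-0.111,0],
  [0.694,-0.552,-0.05,0,0,-0.139,0],
])

```text
t: 2.95
position: [0.3164, -0.3134, 0.4506]
orientation: [2.786, 1.45, -0.0]
wrist_force: [1.1, -0.7, 0.2]
grip_width: 1.002
finger_force: 0.0
```

send_rows([
  [0.172,-0.041,-0.01,0,0,-0.028,0],
  [0.345,-0.083,-0.02,0,0,-0.056,0],
  [0.517,-0.124,-0.03,0,0,-0.083,0],
  [0.69,-0.166,-0.04,0,0,-0.111,0],
  [0.862,-0.207,-0.05,0,0,-0.139,0],
])

```text
t: 3.37
position: [0.3821, -0.1486, 0.4607]
orientation: [2.406, 2.019, -0.0]
wrist_force: [1.0, -0.4, 0.4]
grip_width: 1.004
finger_force: 0.0
```

send_rows([
  [0.08,0.056,0.023,0,0,-0.034,0],
  [0.16,0.112,0.046,0,0,-0.068,0],
  [0.24,0.168,0.069,0,0,-0.102,0],
  [0.32,0.225,0.092,0,0,-0.136,0],
  [0.4,0.28,0.115,0,0,-0.17,0],
])

```text
t: 3.78
position: [0.4518, -0.0808, 0.4373]
orientation: [1.787, 2.583, -0.0]
wrist_force: [0.7, -0.4, -0.1]
grip_width: 1.003
finger_force: 0.0
```

send_rows([
  [0.04,0.09,0.023,0,0,-0.034,0],
  [0.08,0.178,0.046,0,0,-0.068,0],
  [0.12,0.268,0.069,0,0,-0.102,0],
  [0.16,0.357,0.092,0,0,-0.136,0],
  [0.2,0.446,0.115,0,0,-0.17,0],
])

```text
t: 4.2
position: [0.5215, -0.0124, 0.4142]
orientation: [1.042, 2.963, -0.0]
wrist_force: [0.2, -0.0, -0.2]
grip_width: 0.998
finger_force: 0.0
```

send_rows([
  [-0.01,0.1,0.023,0,0,-0.034,0],
  [-0.02,0.195,0.046,0,0,-0.068,0],
  [-0.03,0.29,0.069,0,0,-0.102,0],
  [-0.03,0.29,0.069,0,0,-0.102,0],
])

```text
t: 4.53
position: [0.563, 0.0312, 0.3992]
orientation: [-0.55, -3.091, -0.004]
wrist_force: [-1.4, -0.2, -0.9]
grip_width: 1.002
finger_force: 0.0
```

```bash
cat > m.py <<'E'
from h import *
import sys
np.set_printoptions(precision=4,suppress=True)
s=sensors.get_obs();print(s['t'],s['position'],R.from_rotvec(s['orientation']).as_matrix()[:,1:].round(3).tolist(),np.array(s['qpos']),s['wrist_force'])
zs=dict(plunger_tee=.174,bail_grip=.141,lid_handle=.156,carrier=0,pepper_mill=0,salt_mill=0)
obs=[]
for n in ['wrist','scene','side']:
    c=cap(n);save(c,n+sys.argv[1]+'.png')
    for k in zs:
        for d in place_of(n,k)[:1]:
            print(n,k,np.round(d['position'],1),round(d['conf'],2),atz(c,d['position'],zs[k])); 
            if d['conf']>.35 : obs.append((k,c,np.array(d['position'])))
loc=dict(plunger_tee=(-.068,-.137,.174),bail_grip=(-.05,0,.141),lid_handle=(0,0,.156),carrier=(0,0,0))
from scipy.optimize import least_squares
def f(v):
    r=[]
    for k,c,p in obs:
        if k in loc:
            l=loc[k];X=[v[0]+np.cos(v[2])*l[0]-np.sin(v[2])*l[1],v[1]+np.sin(v[2])*l[0]+np.cos(v[2])*l[1],l[2]]
            r+=list((proj(c,X)-p)*(.3 if k=='carrier' else 1))
    return r
q=least_squares(f,[.497,.108,1.217],loss='soft_l1');print(q.x,np.degrees(q.x[2]),np.round(q.fun,1))
for k,l in loc.items(): print(k,q.x[0]+np.cos(q.x[2])*l[0]-np.sin(q.x[2])*l[1],q.x[1]+np.sin(q.x[2])*l[0]+np.cos(q.x[2])*l[1])
E
python3 m.py 1
```

```text
4.5333 [0.563  0.0312 0.3992] [[0.345, -0.001], [0.939, 0.003], [0.002, -1.0]] [ 0.425   0.34   -0.7378  1.5111  0.2276  1.3797  0.8908] [-1.3571 -0.1873 -0.8515]
wrist plunger_tee [300.7 208.7] 0.78 [ 0.6024 -0.0073  0.174 ]
wrist lid_handle [364.3  87.1] 0.7 [0.4973 0.1092 0.156 ]
wrist pepper_mill [525.8 114.8] 0.93 [0.6304 0.3644 0.    ]
wrist salt_mill [590.7  89.6] 0.91 [0.627 0.468 0.   ]
scene plunger_tee [342.1 152.7] 0.52 [ 0.6131 -0.0246  0.174 ]
scene bail_grip [355.9 188.7] 0.6 [0.4803 0.0567 0.141 ]
scene lid_handle [336.9 186.7] 0.74 [0.5092 0.1059 0.156 ]
scene carrier [340.1 232.2] 0.81 [0.4882 0.1043 0.    ]
scene pepper_mill [240.4 250.1] 0.73 [0.6281 0.3673 0.    ]
scene salt_mill [211.8 266.9] 0.76 [0.626  0.4598 0.    ]
side plunger_tee [343.  232.3] 0.4 [ 0.6041 -0.006   0.174 ]
side bail_grip [304.5 215.1] 0.82 [0.4694 0.0644 0.141 ]
side lid_handle [317.3 200.2] 0.69 [0.5006 0.1223 0.156 ]
side carrier [316.1 235.2] 0.77 [0.5019 0.0954 0.    ]
side pepper_mill [360.8 184.7] 0.64 [0.627  0.3674 0.    ]
[0.4996 0.1082 1.1844] 67.86370093621666 [ 0.2 -1.4 -0.2  2.3 -1.1  3.3 -1.3  0.6  1.9  1.7 -1.1 -0.4 -1.1 -0.1
  3.3  1.1 -1.1  3.1  0.  -0.9]
plunger_tee 0.6008528377026007 -0.0064161982108014645
bail_grip 0.4807336962478052 0.06188015495803796
lid_handle 0.4995742551907285 0.10819465958367586
carrier 0.4995742551907285 0.10819465958367586
```

View pics/wrist1.png

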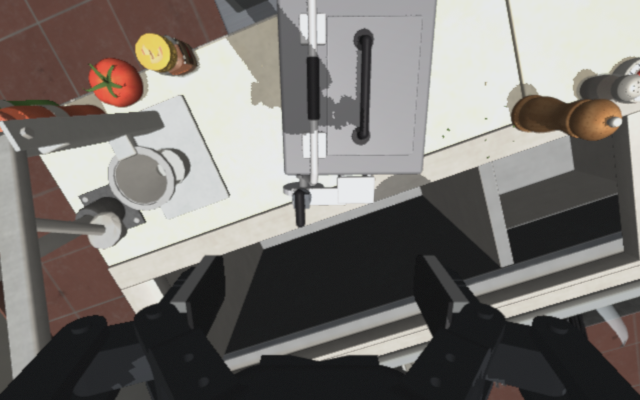

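```bash
python3 -c "
from h import *
c=cap('wrist')
g=c['img'].astype(int).sum(2)
# sleeve and handle centroids by rows
for name,r0,r1,c0,c1,z,th in [('sleeve',60,115,295,330,.141,150),('handle',45,130,345,385,.156,150),('tee',188,224,288,312,.174,170)]:
    m=g[r0:r1,c0:c1]<th; y,x=np.nonzero(m); x=x+c0;y=y+r0
    k=np.polyfit(y,x,1); a,b=[atz(c,(np.polyval(k,t),t),z) for t in(y.min(),y.max())]; d=a-b
    print(name,len(x),x.mean(),y.mean(),y.min(),y.max(),atz(c,(x.mean(),y.mean()),z),np.linalg.norm(d),np.degrees(np.arctan2(d[1],d[0]))-90)
plan([((.603,-.007,.215),68.5)])
"
```

```text
sleeve 647 315.323029366306 86.82843894899537 60 114 [0.47696681 0.05450451 0.141     ] 0.0601239549238828 70.64997554262789
handle 422 365.978672985782 85.73222748815166 45 129 [0.49658505 0.10849727 0.156     ] 0.09010073411357304 70.52554059717812
tee 253 302.9683794466403 205.01185770750988 188 223 [ 0.59840921 -0.00715916  0.174     ] 0.04429562095827224 69.9828490483701
[[-0.042, -0.015, 0.155, -0.0, -0.0, 0.001, 0.0], [-0.085, -0.031, 0.309, -0.0, -0.0, 0.002, 0.0], [-0.127, -0.046, 0.464, -0.0, -0.0, 0.002, 0.0], [-0.169, -0.062, 0.618, -0.0, -0.0, 0.003, 0.0], [-0.211, -0.077, 0.773, -0.0, -0.0, 0.004, 0.0]]
[[-0.042, -0.015, 0.155, -0.0, -0.0, 0.001, 0.0]]
--
```

send_rows([
  [-0.042,-0.015,0.155,0,0,0,0],
  [-0.085,-0.03,0.31,0,0,0,0],
  [-0.127,-0.045,0.46,0,0,0,0],
  [-0.17,-0.06,0.62,0,0,0,0],
  [-0.21,-0.08,0.77,0,0,0,0],
])

```text
t: 6.05
position: [0.596, -0.0018, 0.2449]
orientation: [0.563, 3.091, 0.0]
wrist_force: [0.3, -0.2, 0.4]
grip_width: 1.0
finger_force: 0.0
```

send_rows([
  [-0.02,-0.01,0.15,0,0,0,0],
  [-0.02,-0.01,0.15,0,0,0,0],
])

```text
t: 6.22
position: [0.5956, -0.0068, 0.2105]
orientation: [-0.564, -3.081, 0.004]
wrist_force: [-2.1, -0.7, -0.7]
grip_width: 1.002
finger_force: 0.0
```

```bash
python3 m.py 2
```

```text
6.2167 [ 0.5956 -0.0068  0.2105] [[0.354, -0.01], [0.935, -0.001], [-0.004, -1.0]] [ 0.4034  0.5577 -0.653   1.6699  0.3776  1.054   0.8393] [-2.0516 -0.7282 -0.6514]
wrist plunger_tee [324.8 243.3] 0.89 [ 0.6037 -0.0074  0.174 ]
wrist pepper_mill [40. 33.] 0.3 [ 0.3661 -0.2184  0.    ]
scene plunger_tee [340.2 154.1] 0.62 [ 0.6108 -0.0136  0.174 ]
scene bail_grip [356.4 188.7] 0.67 [0.4793 0.0556 0.141 ]
scene lid_handle [338.5 186.4] 0.56 [0.5072 0.1015 0.156 ]
scene carrier [337.9 231.5] 0.79 [0.495  0.1068 0.    ]
scene pepper_mill [236.4 251.1] 0.86 [0.6323 0.3778 0.    ]
scene salt_mill [213.4 269.8] 0.84 [ 0.6138  0.4622 -0.    ]
side plunger_tee [264.1 281.3] 0.74 [ 0.414 -0.215  0.174]
side bail_grip [304.6 216.4] 0.8 [0.4709 0.0592 0.141 ]
side lid_handle [314.9 202.7] 0.83 [0.4949 0.1101 0.156 ]
side carrier [314.7 233.6] 0.87 [0.4958 0.1014 0.    ]
side pepper_mill [359.7 186. ] 0.61 [0.6237 0.3597 0.    ]
[0.4986 0.1039 1.2162] 69.68095292692549 [ -0.2  -0.3   0.4   1.5  -0.8  -0.1   1.6   1.6  -0.1  -0.3  78.6 -48.7
   3.    1.    0.8   1.6   0.3  -0.1]
plunger_tee 0.6034879591299374 -0.007423018170589733
bail_grip 0.481263436380109 0.05702980208249682
lid_handle 0.4986258073149436 0.10391847955927377
carrier 0.4986258073149436 0.10391847955927377
```

View pics/wrist2.png

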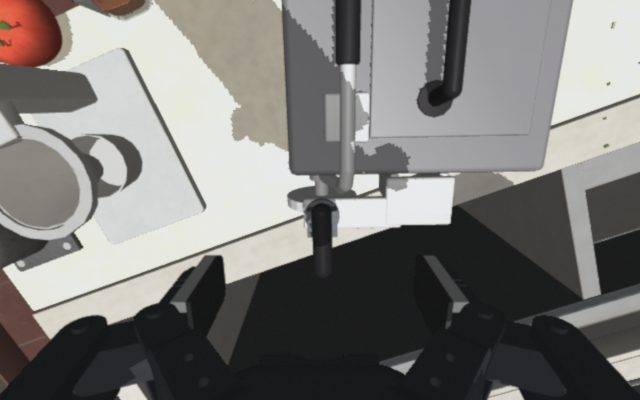

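```bash
python3 -c "
from h import *
s=sensors.get_obs();print(s['position'],s['wrist_force'])
plan([((.603,-.0075,.157),69.9)],step=20)"
```

```text
[ 0.59877712 -0.00488365  0.21641618] [ 0.7091002  -0.02033535  0.3871438 ]
[[-0.008, -0.002, 0.099, -0.0, -0.0, -0.001, 0.0], [-0.016, -0.003, 0.198, -0.0, -0.0, -0.002, 0.0], [-0.024, -0.005, 0.297, -0.0, -0.0, -0.003, 0.0]]
--
```

```bash
python3 -c "
from h import *
c=cap('wrist');p=place_of('wrist','plunger_tee')[0]['position'];X=atz(c,p,.174);print(p,X,sensors.get_obs()['position'])
plan([((X[0],X[1],.157),69.9)],step=20)"
```

```text
[316.8, 234.4] [ 0.60251375 -0.00887809  0.174     ] [ 0.59877739 -0.00484561  0.21644442]
[[-0.008, -0.004, 0.099, -0.0, -0.0, -0.001, 0.0], [-0.016, -0.008, 0.198, -0.0, -0.0, -0.002, 0.0], [-0.025, -0.012, 0.297, -0.0, -0.0, -0.003, 0.0]]
--
```

send_rows([
  [-0.008,-0.004,0.1,0,0,-0.001,0],
  [-0.016,-0.008,0.2,0,0,-0.002,0],
  [-0.025,-0.012,0.26,0,0,-0.003,0],
  [-0.025,-0.012,0.297,0,0,-0.003,0],
  [-0.025,-0.012,0.297,0,0,-0.003,0],
])

```text
t: 7.78
position: [0.6017, -0.009, 0.1555]
orientation: [-0.549, -3.09, 0.001]
wrist_force: [-0.5, 1.2, 0.1]
grip_width: 1.002
finger_force: 0.0
```

send_rows([
  [0,0,0,0,0,0,0.6],
  [0,0,0,0,0,0,0.7],
  [0,0,0,0,0,0,0.75],
  [0,0,0,0,0,0,0.8],
  [0,0,0,0,0,0,0.8],
], squeeze=30)

```text
t: 8.2
position: [0.6029, -0.0088, 0.1577]
orientation: [0.549, 3.092, 0.0]
wrist_force: [0.3, 0.0, 0.5]
grip_width: 0.303
finger_force: 0.0
```

```bash
python3 -c "
from h import *
s=sensors.get_obs();print(s['t'],s['position'],s['wrist_force'],s['wrist_torque'],s['grip_width'],s['finger_force'])
c=cap('wrist');save(c,'w3.png')"
```

```text
8.2 [ 0.60294823 -0.00882949  0.15767843] [0.30796046 0.04275107 0.47741417] [ 0.04046959  0.00739421 -0.04632792] 0.30272921982838236 0.0
```

View pics/w3.png

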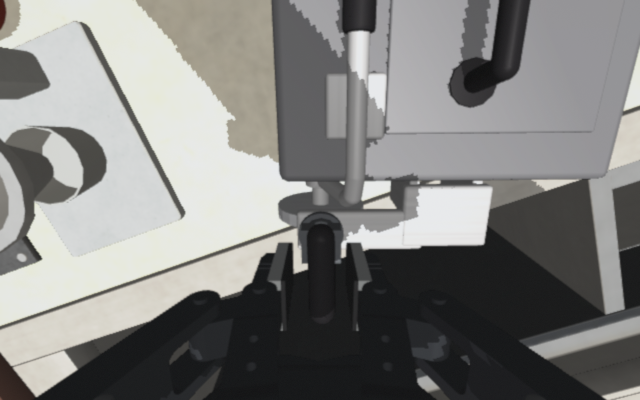

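send_rows([
  [0,0,0,0,0,0,0.85],
  [0,0,0,0,0,0,0.9],
  [0,0,0,0,0,0,1],
  [0,0,0,0,0,0,1],
  [0,0,0,0,0,0,1],
], squeeze=60)

```text
t: 8.67
position: [0.6032, -0.0081, 0.1576]
orientation: [0.548, 3.092, 0.002]
wrist_force: [1.0, 2.3, 4.3]
grip_width: 0.115
finger_force: 58.6
```

send_rows([
  [0,0,-0.01,0,0,0,1],
  [0,0,-0.02,0,0,0,1],
  [0,0,-0.03,0,0,0,1],
  [0,0,-0.03,0,0,0,1],
  [0,0,-0.03,0,0,0,1],
])

```text
t: 9.08
position: [0.6029, -0.0082, 0.1621]
orientation: [0.548, 3.093, 0.003]
wrist_force: [6.2, 4.4, -8.0]
grip_width: 0.115
finger_force: 58.4
```

send_rows([
  [0,0,-0.01,0,0,0,1],
  [0,0,-0.02,0,0,0,1],
  [0,0,-0.03,0,0,0,1],
  [0,0,-0.036,0,0,0,1],
  [0,0,-0.036,0,0,0,1],
])

```text
t: 9.5
position: [0.6029, -0.0082, 0.1691]
orientation: [0.548, 3.093, 0.003]
wrist_force: [6.2, 4.8, -10.2]
grip_width: 0.114
finger_force: 58.3
```

```bash
python3 -c "
from h import *
s=sensors.get_obs();print(s['t'],s['position'],s['wrist_force'],s['wrist_torque'],s['qpos'])"
```

```text
9.5 [ 0.60288025 -0.0082066   0.16912166] [  6.15022172   4.76237111 -10.16556915] [ 0.9249939  -1.4210576  -0.00484046] [ 0.38889738  0.61204756 -0.63148205  1.69311874  0.42022569  0.97513669
  0.82397813]
```

send_rows([
  [0,0,-0.003,0,0,0.03,1],
  [0,0,-0.003,0,0,0.06,1],
  [0,0,-0.003,0,0,0.09,1],
  [0,0,-0.003,0,0,0.09,1],
])

```text
t: 9.83
position: [0.6027, -0.0084, 0.1695]
orientation: [-0.986, -2.983, -0.002]
wrist_force: [5.7, 3.1, -11.2]
grip_width: 0.114
finger_force: 58.4
```

```bash
python3 -c "
from h import *
s=sensors.get_obs();print(s['t'],s['position'],s['wrist_force'],s['wrist_torque'],s['grip_width'],R.from_rotvec(s['orientation']).as_matrix()[:,1])"
```

```text
9.8333 [ 0.60273451 -0.00840614  0.16948412] [  5.70651688   3.1284526  -11.19770957] [ 0.78415861 -1.38039104 -0.0326139 ] 0.11400254768550998 [0.59617414 0.80285456 0.00097616]
```

send_rows([
  [0,0,0,0,0,0.036,1],
  [0,0,0,0,0,0.072,1],
  [0,0,0,0,0,0.108,1],
  [0,0,0,0,0,0.144,1],
  [0,0,0,0,0,0.18,1],
])

```text
t: 10.25
position: [0.6024, -0.0086, 0.1693]
orientation: [-1.78, -2.588, -0.001]
wrist_force: [6.0, 2.7, -10.7]
grip_width: 0.117
finger_force: 58.5
```

send_rows([
  [0,0,0,0,0,0.036,1],
  [0,0,0,0,0,0.072,1],
  [0,0,0,0,0,0.108,1],
  [0,0,0,0,0,0.144,1],
  [0,0,0,0,0,0.18,1],
])

```text
t: 10.67
position: [0.602, -0.0086, 0.1691]
orientation: [-2.431, -1.988, 0.001]
wrist_force: [5.0, 3.3, -11.3]
grip_width: 0.119
finger_force: 58.5
```

send_rows([
  [0,0,0,0,0,0.02,1],
  [0,0,0,0,0,0.042,1],
  [0,0,0,0,0,0.042,1],
])

```text
t: 10.92
position: [0.6019, -0.0086, 0.1691]
orientation: [-2.555, -1.826, 0.002]
wrist_force: [5.3, 3.2, -11.1]
grip_width: 0.116
finger_force: 58.5
```

```bash
python3 -c "
from h import *
s=sensors.get_obs();print(s['t'],s['position'],s['wrist_force'],s['wrist_torque'],s['grip_width'],R.from_rotvec(s['orientation']).as_matrix()[:,1])"
```

```text
10.9167 [ 0.60188925 -0.00855413  0.16909733] [  5.25915432   3.22948586 -11.14659833] [ 0.65128447 -1.01625208 -0.02566571] 0.11585123062528402 [ 0.94619281 -0.32359781 -0.00190594]
```

send_rows([
  [0,0,0.005,0,0,0,1],
  [0,0,0.009,0,0,0,1],
  [0,0,0.009,0,0,0,0.8],
  [0,0,0.009,0,0,0,0.5],
  [0,0,0.009,0,0,0,0.3],
], squeeze=30)

```text
t: 11.33
position: [0.6023, -0.0098, 0.1691]
orientation: [2.553, 1.83, -0.002]
wrist_force: [0.2, 0.4, 0.4]
grip_width: 0.47
finger_force: 0.0
```

send_rows([
  [0,0,-0.05,0,0,0,0.3],
  [0,0,-0.15,0,0,0,0.3],
  [0,0,-0.3,0,0,0,0.6],
  [0,0,-0.3,0,0,0,1],
  [0,0,-0.3,0,0,0,1],
])

```text
t: 11.75
position: [0.604, -0.0091, 0.2319]
orientation: [2.551, 1.829, 0.006]
wrist_force: [-0.7, 0.0, 0.3]
grip_width: 0.278
finger_force: 0.0
```

```bash
python3 -c "
from h import *
np.set_printoptions(precision=4,suppress=True)
s=sensors.get_obs();print(s['t'],s['position'],s['wrist_force'],s['grip_width'],R.from_rotvec(s['orientation']).as_matrix()[:,1])
c=cap('wrist');save(c,'w4.png')
for k,z in [('plunger_tee',.1845),('bail_grip',.141),('lid_handle',.156)]:
  for d in place_of('wrist',k)[:1]: print(k,d['position'],d['conf'],atz(c,d['position'],z))
a=cap('scene');b=cap('side')
for k in ['plunger_tee','bail_grip','lid_handle']:
  try: print(k,*tri([(a,place_of('scene',k)[0]['position']),(b,place_of('side',k)[0]['position'])]))
  except IndexError: pass
"
```

```text
11.75 [ 0.604  -0.0091  0.2319] [-0.7365  0.0291  0.2935] 0.27757410708070324 [ 0.9471 -0.321   0.0044]
plunger_tee [317.4, 220.9] 0.71 [ 0.6031 -0.008   0.1845]
bail_grip [128.4, 173.6] 0.63 [0.478  0.0561 0.141 ]
lid_handle [105.2, 92.5] 0.56 [0.4992 0.1085 0.156 ]
plunger_tee [ 0.5501 -0.0057  0.1875] [[13.3, 5.1], [12.6, -6.5]]
bail_grip [0.4737 0.0578 0.1456] [[1.2, 0.5], [1.0, -0.4]]
lid_handle [0.5015 0.1041 0.1625] [[0.9, 0.4], [0.7, -0.3]]
```

View pics/w4.png

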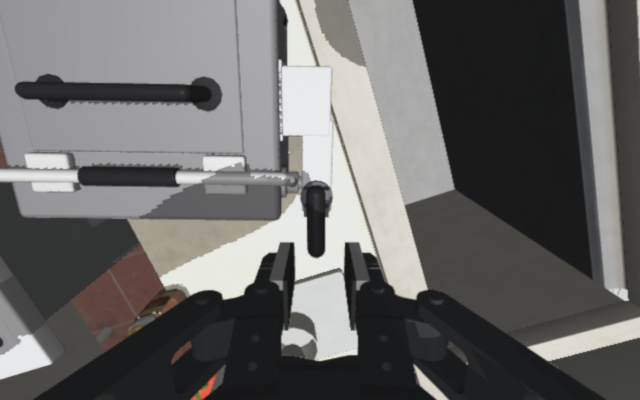

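```bash
cat >> h.py <<'E'
O=np.array([.498,.103]); YAW=69.7
def car(x,y,z):
    c,s=np.cos(np.radians(YAW)),np.sin(np.radians(YAW)); return np.array([O[0]+c*x-s*y,O[1]+s*x+c*y,z])
E
python3 -c "
from h import *
plan([(car(-.027,0,.222),YAW-90),(car(-.027,0,.17),YAW-90)],f=1)"
```

```text
[[0.057, -0.17, 0.009, -0.0, 0.0, 0.002, 1.0], [0.114, -0.339, 0.017, -0.0, 0.0, 0.004, 1.0], [0.17, -0.509, 0.026, -0.0, 0.0, 0.007, 1.0], [0.227, -0.678, 0.035, -0.0, 0.0, 0.009, 1.0]]
--
[[0.0, -0.0, 0.13, -0.0, -0.0, 0.0, 1.0], [0.0, -0.0, 0.26, -0.0, -0.0, 0.0, 1.0]]
--
```

send_rows([
  [0.057,-0.17,0.009,0,0,0.002,1],
  [0.114,-0.34,0.017,0,0,0.004,1],
  [0.17,-0.51,0.026,0,0,0.007,1],
  [0.227,-0.678,0.035,0,0,0.009,1],
  [0.227,-0.678,0.035,0,0,0.009,1],
])

```text
t: 12.77
position: [0.4831, 0.0822, 0.2216]
orientation: [-2.569, -1.802, 0.005]
wrist_force: [0.3, 0.3, -0.7]
grip_width: 0.002
finger_force: 0.0
```

send_rows([
  [0,0,0.1,0,0,0,1],
  [0,0,0.2,0,0,0,1],
  [0,0,0.26,0,0,0,1],
  [0,0,0.26,0,0,0,1],
  [0,0,0.26,0,0,0,1],
])

```text
t: 13.18
position: [0.4886, 0.0775, 0.17]
orientation: [-2.578, -1.795, 0.001]
wrist_force: [0.0, 1.1, 0.2]
grip_width: -0.002
finger_force: 0.0
```

```bash
python3 -c "
from h import *
np.set_printoptions(precision=4,suppress=True)
s=sensors.get_obs();print(s['t'],s['position'],s['wrist_force'],s['grip_width'],R.from_rotvec(s['orientation']).as_matrix()[:,1])
c=cap('wrist');save(c,'w5.png')
for k,z in [('bail_grip',.141),('lid_handle',.156)]:
  for d in place_of('wrist',k)[:1]: print(k,d['position'],d['conf'],atz(c,d['position'],z))
plan([(car(-.027,0,.132),YAW-90)],f=1)
"
```

```text
13.1833 [0.4886 0.0775 0.17  ] [0.0035 1.0814 0.2306] -0.0016321407846830486 [ 0.9378 -0.3471 -0.0009]
lid_handle [318.1, 184.5] 0.86 [0.4993 0.1087 0.156 ]
[[-0.001, -0.002, 0.098, 0.0, -0.0, -0.0, 1.0], [-0.002, -0.005, 0.195, 0.0, -0.0, -0.0, 1.0]]
--
```

View pics/w5.png

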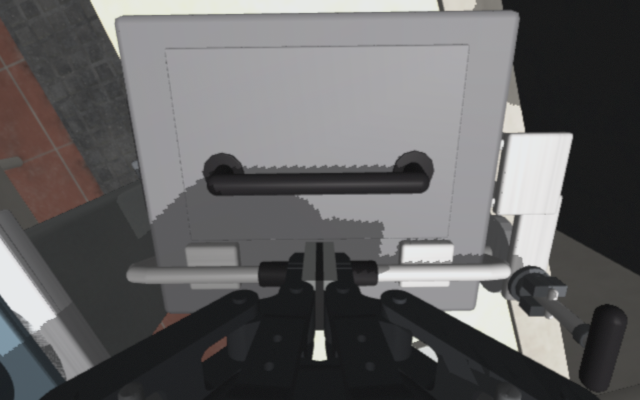

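```bash
python3 -c "
from h import *
c=cap('wrist')
for p,z in [((200,272),.141),((440,272),.141),((320,272),.141),((320,183),.156),((213,183),.156),((427,183),.156),((320,320),.17)]:
    X=atz(c,p,z); d=X[:2]-O; a=np.radians(YAW); print(p,X,d@[np.cos(a),np.sin(a)],d@[-np.sin(a),np.cos(a)])
s=np.array(sensors.get_obs()['position']);print(s,proj(c,s),proj(c,s+[0,0,.0187]))
"
```

```text
(200, 272) [0.41357073 0.07879554 0.141     ] -0.05199261517652761 0.0707878892150447
(440, 272) [0.54859684 0.02883034 0.141     ] -0.05200905325498042 -0.07318631751008299
(320, 272) [0.48105883 0.05382218 0.141     ] -0.052000831177788136 -0.0011726058837053025
(320, 183) [0.50136644 0.10908449 0.156     ] 0.00687451611720372 -0.001046418642115379
(213, 183) [0.45097402 0.12771556 0.156     ] 0.006865465670105108 0.05267985604797224
(427, 183) [0.55178933 0.09044216 0.156     ] 0.006883572036358027 -0.054805177160312406
(320, 320) [0.47692947 0.04291889 0.17      ] -0.06365952346140057 -0.0010824615743038244
[0.48954998 0.07770906 0.17104851] [319.62267675 257.26083882] [319.73006759 277.4513393 ]
```

send_rows([
  [0,0,0.07,0,0,0,1],
  [0,0,0.14,0,0,0,1],
  [0,0,0.19,0,0,0,1],
  [0,0,0.19,0,0,0,1],
])

```text
t: 13.72
position: [0.4878, 0.0773, 0.1309]
orientation: [-2.578, -1.794, 0.003]
wrist_force: [-0.4, -1.0, 0.8]
grip_width: 0.008
finger_force: 0.0
```

send_rows([
  [-0.025,0,0,0,0,0,1],
  [-0.05,0,0,0,0,0,1],
  [-0.075,0,0,0,0,0,1],
  [-0.1,0,0,0,0,0,1],
  [-0.1,0,0,0,0,0,1],
])

```text
t: 14.13
position: [0.482, 0.0574, 0.1327]
orientation: [2.579, 1.792, 0.001]
wrist_force: [-0.2, -0.2, 0.5]
grip_width: -0.004
finger_force: 0.3
```

send_rows([
  [-0.04,0,0,0,0,0,1],
  [-0.08,0,0,0,0,0,1],
  [-0.12,0,0,0,0,0,1],
])

```text
t: 14.38
position: [0.4731, 0.0354, 0.132]
orientation: [2.578, 1.795, -0.0]
wrist_force: [1.8, 1.8, -2.0]
grip_width: -0.003
finger_force: 1.3
```

send_rows([
  [-0.04,0,0,0,0,0,1],
  [-0.08,0,0,0,0,0,1],
  [-0.115,0,0,0,0,0,1],
  [-0.115,0,0,0,0,0,1],
])

```text
t: 14.72
position: [0.4643, 0.0123, 0.1318]
orientation: [2.58, 1.791, -0.004]
wrist_force: [-0.7, 0.0, 0.7]
grip_width: 0.002
finger_force: 0.0
```

```bash
python3 -c "
from h import *
np.set_printoptions(precision=4,suppress=True)
s=sensors.get_obs();print(s['t'],s['position'],s['wrist_force'])
a=cap('scene');b=cap('side')
i=np.hstack([cv2.resize(a['img'][130:260,290:420],None,fx=3,fy=3),cv2.resize(b['img'][160:290,240:370],None,fx=3,fy=3)])
cv2.imwrite('pics/c6.png',i[:,:,::-1])
for k in ['bail_grip','plunger_tee']:
  for n,c in(('scene',a),('side',b)): print(k,n,[(d['position'],round(d['conf'],2)) for d in place_of(n,k)[:1]])
print([ (proj(c,car(-.1115,0,.1255)),proj(c,car(-.05,0,.141))) for c in (a,b)])
"
```

```text
14.7167 [0.4643 0.0123 0.1318] [-0.6803  0.0023  0.6575]
bail_grip scene [([374.8, 188.1], 0.77)]
bail_grip side [([313.5, 235.6], 0.71)]
plunger_tee scene [([339.0, 149.6], 0.52)]
plunger_tee side [([343.9, 232.9], 0.46)]
[(array([373.9893, 188.4579]), array([355.9349, 188.5662])), (array([297.1946, 233.6154]), array([307.3841, 217.577 ]))]
```

View pics/c6.png

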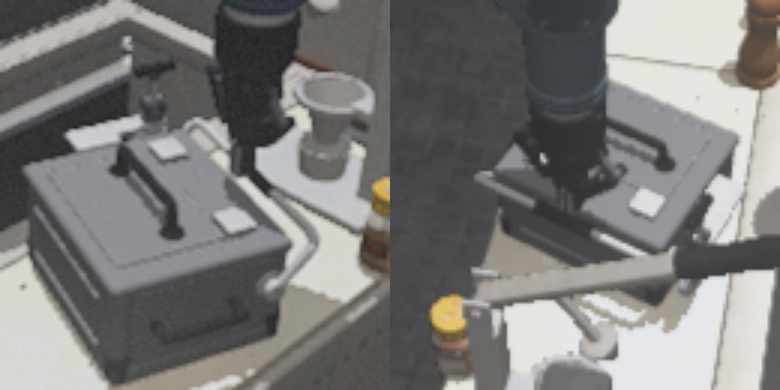

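send_rows([
  [0,0,-0.17,0,0,0,1],
  [-0.03,0,-0.18,0,0,0,1],
  [-0.12,0,-0.18,0,0,0,1],
  [-0.135,0,-0.1,0,0,0,1],
  [-0.135,0,-0.06,0,0,0,1],
])

```text
t: 15.43
position: [0.4557, -0.0117, 0.1435]
orientation: [2.579, 1.792, -0.001]
wrist_force: [-1.7, -0.6, -0.5]
grip_width: 0.003
finger_force: 0.0
```

send_rows([
  [0,0,0.03,0,0,0,1],
  [0,0,0.08,0,0,0,1],
  [0,0,0.13,0,0,0,1],
  [0,0,0.18,0,0,0,1],
])

```text
t: 15.77
position: [0.4544, -0.0168, 0.1078]
orientation: [2.58, 1.785, -0.012]
wrist_force: [-0.2, 0.2, 1.1]
grip_width: 0.002
finger_force: 0.7
```

send_rows([
  [0,0,0.03,0,0,0,1],
  [0,0,0.06,0,0,0,1],
  [0,0,0.09,0,0,0,1],
  [0,0,0.11,0,0,0,1],
  [0,0,0.11,0,0,0,1],
])

```text
t: 16.18
position: [0.4558, -0.0096, 0.0853]
orientation: [-2.576, -1.796, 0.001]
wrist_force: [-0.7, 0.3, 1.1]
grip_width: 0.002
finger_force: 0.0
```

send_rows([
  [0,0,0.015,0,0,0,1],
  [0,0,0.03,0,0,0,1],
  [0,0,0.045,0,0,0,1],
  [0,0,0.045,0,0,0,1],
])

```text
t: 16.52
position: [0.4559, -0.0105, 0.0767]
orientation: [-2.578, -1.795, 0.0]
wrist_force: [-0.1, -0.7, 1.3]
grip_width: -0.007
finger_force: 0.0
```

send_rows([
  [0,0,0.01,0,0,0,1],
  [0,0,0.015,0,0,0,1],
  [0,0,0.015,0,0,0,1],
])

```text
t: 16.77
position: [0.4563, -0.0105, 0.0745]
orientation: [2.578, 1.794, 0.0]
wrist_force: [-2.6, 1.2, 9.1]
grip_width: 0.002
finger_force: 4.2
```

send_rows([
  [0,0,0.004,0,0,0,1],
  [0,0,0.004,0,0,0,1],
])

```text
t: 16.93
position: [0.4564, -0.0105, 0.0743]
orientation: [2.578, 1.794, 0.0]
wrist_force: [-4.3, -0.8, 16.0]
grip_width: -0.002
finger_force: 8.2
```

send_rows([
  [0,0,-0.15,0,0,0,1],
  [0,0,-0.35,0,0,0,1],
  [0,0,-0.55,0,0,0,0.5],
  [0,0,-0.72,0,0,0,0],
  [0,0,-0.72,0,0,0,0],
])

```text
t: 17.35
position: [0.4602, -0.0105, 0.2236]
orientation: [2.573, 1.79, 0.014]
wrist_force: [1.2, -0.3, -0.0]
grip_width: 0.417
finger_force: 0.0
```

```bash
python3 -c "
from h import *
np.set_printoptions(precision=4,suppress=True)
s=sensors.get_obs();print(s['t'],s['position'],s['wrist_force'],s['grip_width'],s['qpos'])
c=cap('wrist')
for k,z in [('bail_grip',.0675),('lid_handle',.156),('plunger_tee',.1845)]:
  for d in place_of('wrist',k)[:1]: print(k,d['position'],d['conf'],atz(c,d['position'],z))
print(car(-.128,0,0),car(.006,0,0))
plan([(car(.006,0,.225),YAW),(car(.006,0,.16),YAW)])
"
```

```text
17.35 [ 0.4602 -0.0105  0.2236] [ 1.2239 -0.2641 -0.0459] 0.41690994502195755 [ 0.2195  0.2375 -0.3377  2.0219  0.103   0.8865 -0.5289]
bail_grip [312.3, 189.2] 0.95 [ 0.4524 -0.0165  0.0675]
lid_handle [310.2, 6.8] 0.71 [0.499  0.1081 0.156 ]
plunger_tee [555.4, 142.7] 0.72 [ 0.6024 -0.0094  0.1845]
[ 0.4536 -0.017   0.    ] [0.5001 0.1086 0.    ]
[[0.046, 0.0, -0.003, -0.0, -0.0, -0.036, 0.0], [0.091, 0.0, -0.006, -0.0, -0.0, -0.071, 0.0], [0.137, 0.001, -0.009, -0.0, -0.0, -0.107, 0.0], [0.182, 0.001, -0.012, -0.0, -0.0, -0.143, 0.0], [0.228, 0.001, -0.015, -0.0, -0.0, -0.179, 0.0]]
[[0.038, 0.024, -0.003, -0.0, -0.0, -0.036, 0.0], [0.077, 0.049, -0.006, -0.0, -0.0, -0.071, 0.0], [0.115, 0.073, -0.009, -0.0, -0.0, -0.107, 0.0], [0.154, 0.098, -0.012, -0.0, -0.0, -0.143, 0.0], [0.192, 0.122, -0.015, -0.0, -0.0, -0.179, 0.0]]
[[0.02, 0.041, -0.003, -0.0, -0.0, -0.036, 0.0], [0.039, 0.082, -0.006, -0.0, -0.0, -0.071, 0.0], [0.059, 0.123, -0.009, -0.0, -0.0, -0.107, 0.0], [0.078, 0.165, -0.012, -0.0, -0.0, -0.143, 0.0]]
--
[[0.0, -0.0, 0.162, -0.0, 0.0, 0.0, 0.0], [0.0, -0.0, 0.325, -0.0, 0.0, 0.0, 0.0]]
--
```

send_rows([
  [0.046,0,-0.003,0,0,-0.036,0],
  [0.091,0,-0.006,0,0,-0.071,0],
  [0.137,0,-0.009,0,0,-0.107,0],
  [0.182,0,-0.012,0,0,-0.143,0],
  [0.228,0,-0.015,0,0,-0.179,0],
])

```text
t: 17.97
position: [0.4709, 0.0325, 0.2186]
orientation: [-1.97, -2.443, 0.003]
wrist_force: [0.5, 0.8, 0.7]
grip_width: 0.997
finger_force: 0.0
```

send_rows([
  [0.038,0.024,-0.003,0,0,-0.036,0],
  [0.077,0.049,-0.006,0,0,-0.071,0],
  [0.115,0.073,-0.009,0,0,-0.107,0],
  [0.154,0.098,-0.012,0,0,-0.143,0],
  [0.192,0.122,-0.015,0,0,-0.179,0],
])

```text
t: 18.38
position: [0.4869, 0.0751, 0.2215]
orientation: [-1.215, -2.894, 0.002]
wrist_force: [-0.1, 0.6, -0.6]
grip_width: 0.996
finger_force: 0.0
```

send_rows([
  [0.02,0.041,-0.003,0,0,-0.036,0],
  [0.039,0.082,-0.006,0,0,-0.071,0],
  [0.059,0.123,-0.009,0,0,-0.107,0],
  [0.078,0.165,-0.012,0,0,-0.143,0],
  [0.078,0.165,-0.012,0,0,-0.143,0],
])

```text
t: 18.8
position: [0.5001, 0.1107, 0.2242]
orientation: [-0.539, -3.092, -0.002]
wrist_force: [-0.5, 0.5, -0.5]
grip_width: 1.001
finger_force: 0.0
```

```bash
python3 -c "
from h import *
np.set_printoptions(precision=4,suppress=True)
s=sensors.get_obs();print(s['t'],s['position'],s['wrist_force'],s['grip_width'],s['qpos'])
c=cap('wrist')
c=cap('wrist')
for k,z in [('lid_handle',.156)]:
  for d in place_of('wrist',k)[:1]:
    X=atz(c,d['position'],z);print(k,d['position'],d['conf'],X)
s=sensors.get_obs();print(s['position'],proj(c,car(.006,0,.156)))
plan([((X[0],X[1],.139),YAW)])
g=cv2.cvtColor(c['img'],cv2.COLOR_RGB2GRAY); save(c,'w7.png')
a=cap('scene');print([atz(a,p,0) for p in [(262,236),(298,226),(280,252),(272,245)]])
"
```

```text
18.8 [0.5001 0.1107 0.2242] [-0.5473  0.5201 -0.4513] 1.0008448177953748 [ 0.2277  0.3883 -0.6603  1.8751  0.2814  0.9747  0.6687]
lid_handle [322.0, 211.7] 0.77 [0.4992 0.1109 0.156 ]
[0.4999 0.1083 0.2245] [319.4029 213.9248]
[[0.002, 0.004, 0.143, -0.0, -0.0, -0.0, 0.0], [0.005, 0.008, 0.285, -0.0, -0.0, -0.0, 0.0], [0.007, 0.011, 0.428, -0.0, -0.001, -0.0, 0.0]]
--
[array([0.6348, 0.2866, 0.    ]), array([0.5967, 0.1781, 0.    ]), array([0.5456, 0.2904, 0.    ]), array([0.5838, 0.2891, 0.    ])]
```

View pics/w7.png

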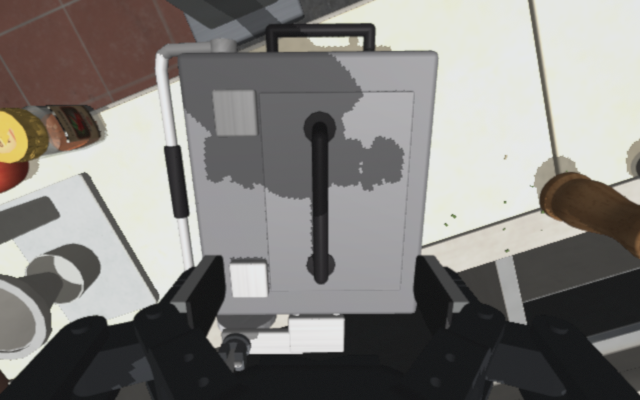

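send_rows([
  [0,0,0.14,0,0,0,0],
  [0,0,0.28,0,0,0,0],
  [0,0,0.38,0,0,0,0],
  [0,0,0.425,0,0,0,0],
  [0,0,0.425,0,0,0,0.5],
])

```text
t: 19.42
position: [0.4991, 0.108, 0.1388]
orientation: [-0.551, -3.089, 0.003]
wrist_force: [-1.4, -0.1, -0.1]
grip_width: 0.886
finger_force: 0.0
```

send_rows([
  [0,0,0,0,0,0,0.7],
  [0,0,0,0,0,0,0.8],
  [0,0,0,0,0,0,0.85],
  [0,0,0,0,0,0,0.9],
  [0,0,0,0,0,0,1],
], squeeze=40)

```text
t: 19.83
position: [0.5012, 0.109, 0.1414]
orientation: [0.55, 3.092, 0.001]
wrist_force: [-0.9, 1.0, -0.8]
grip_width: 0.142
finger_force: 0.7
```

send_rows([
  [0,0,0,0,0,0,1],
  [0,0,0,0,0,0,1],
  [0,0,0,0,0,0,1],
], squeeze=90)

```text
t: 20.08
position: [0.5013, 0.1092, 0.1417]
orientation: [0.549, 3.092, 0.0]
wrist_force: [-2.1, -0.2, 6.4]
grip_width: 0.092
finger_force: 88.0
```

send_rows([
  [0,0,-0.03,0,0,0,1],
  [0,0,-0.06,0,0,0,1],
  [0,0,-0.1,0,0,0,1],
  [0,0,-0.15,0,0,0,1],
  [0,0,-0.15,0,0,0,1],
])

```text
t: 20.5
position: [0.5018, 0.1094, 0.1727]
orientation: [0.549, 3.09, 0.002]
wrist_force: [0.8, 0.2, -6.0]
grip_width: 0.087
finger_force: 88.0
```

```bash
python3 -c "
from h import *
np.set_printoptions(precision=4,suppress=True)
s=sensors.get_obs();print(s['t'],s['position'],s['wrist_force'],s['wrist_torque'],s['grip_width'],s['finger_force'])
plan([((.50,.11,.25),YAW),((.49,.25,.25),35),((.478,.39,.25),0),((.478,.39,.09),0),((.478,.39,.045),0)],f=1,step=33)
"
```

```text
20.5 [0.5018 0.1094 0.1727] [ 0.8449  0.1691 -5.9866] [ 0.0737 -0.1202 -0.0018] 0.08720103905872521 88.01610589027405
[[0.003, 0.0, -0.129, 0.0, 0.0, 0.0, 1.0], [0.006, 0.0, -0.258, 0.0, 0.001, 0.001, 1.0], [0.009, 0.0, -0.386, 0.001, 0.001, 0.001, 1.0]]
--
[[0.048, 0.107, -0.0, -0.0, -0.0, 0.032, 1.0], [0.097, 0.213, -0.0, -0.0, -0.0, 0.064, 1.0], [0.145, 0.32, -0.0, -0.0, -0.0, 0.096, 1.0], [0.193, 0.426, -0.0, -0.0, -0.0, 0.129, 1.0], [0.241, 0.533, -0.0, -0.0, -0.0, 0.161, 1.0]]
[[0.094, 0.07, -0.0, -0.0, -0.0, 0.032, 1.0]]
--
[[0.101, 0.059, -0.0, 0.0, -0.0, 0.032, 1.0], [0.203, 0.117, -0.0, 0.0, -0.0, 0.065, 1.0], [0.304, 0.176, -0.0, 0.0, -0.0, 0.097, 1.0], [0.405, 0.235, -0.0, 0.0, -0.0, 0.13, 1.0], [0.507, 0.294, -0.0, 0.0, -0.0, 0.162, 1.0]]
[[0.117, 0.002, -0.0, -0.0, -0.0, 0.032, 1.0]]
--
[[0.0, 0.0, 0.16, 0.0, 0.0, 0.0, 1.0], [0.0, 0.0, 0.32, 0.0, 0.0, 0.0, 1.0], [0.0, 0.0, 0.48, 0.0, 0.0, 0.0, 1.0], [0.0, 0.0, 0.64, 0.0, 0.0, 0.0, 1.0], [0.0, 0.0, 0.8, 0.0, 0.0, 0.0, 1.0]]
--
[[0.0, 0.0, 0.112, 0.0, 0.0, -0.0, 1.0], [0.0, 0.0, 0.225, 0.0, 0.0, -0.0, 1.0]]
--
```

send_rows([
  [0,0,-0.08,0,0,0,1],
  [0,0,-0.16,0,0,0,1],
  [0,0,-0.24,0,0,0,1],
  [0,0,-0.32,0,0,0,1],
  [0,0,-0.38,0,0,0,1],
])

```text
t: 20.92
position: [0.5009, 0.1091, 0.248]
orientation: [0.549, 3.092, 0.0]
wrist_force: [0.1, 0.3, -6.4]
grip_width: 0.094
finger_force: 88.5
```

```bash
python3 -c "
from h import *
plan([((.49,.25,.25),35),((.478,.39,.25),0)],f=1,step=20,turn=4.5)
"
```

```text
[[0.037, 0.08, -0.001, 0.0, 0.0, 0.024, 1.0], [0.073, 0.161, -0.002, 0.0, 0.0, 0.048, 1.0], [0.11, 0.241, -0.004, 0.0, 0.0, 0.073, 1.0], [0.147, 0.321, -0.005, 0.0, 0.0, 0.097, 1.0], [0.183, 0.402, -0.006, 0.0, 0.0, 0.121, 1.0]]
[[0.064, 0.061, -0.001, 0.0, 0.0, 0.024, 1.0], [0.128, 0.122, -0.003, 0.0, 0.0, 0.048, 1.0], [0.192, 0.183, -0.004, 0.0, 0.0, 0.073, 1.0]]
--
[[0.076, 0.044, -0.0, -0.0, -0.0, 0.024, 1.0], [0.152, 0.088, -0.0, -0.0, -0.0, 0.049, 1.0], [0.228, 0.132, -0.0, -0.0, -0.0, 0.073, 1.0], [0.304, 0.176, -0.0, -0.0, -0.0, 0.097, 1.0], [0.38, 0.22, -0.0, -0.0, -0.0, 0.122, 1.0]]
[[0.087, 0.013, -0.0, -0.0, -0.0, 0.024, 1.0], [0.174, 0.025, -0.0, -0.0, -0.0, 0.049, 1.0], [0.261, 0.038, -0.0, -0.0, -0.0, 0.073, 1.0]]
--
```

send_rows([
  [0.037,0.08,0,0,0,0.024,1],
  [0.073,0.161,0,0,0,0.048,1],
  [0.11,0.241,0,0,0,0.073,1],
  [0.147,0.321,0,0,0,0.097,1],
  [0.183,0.402,0,0,0,0.121,1],
])

```text
t: 21.33
position: [0.4937, 0.1977, 0.2466]
orientation: [-1.129, -2.931, 0.001]
wrist_force: [0.6, -0.3, -6.8]
grip_width: 0.092
finger_force: 88.5
```

send_rows([
  [0.064,0.061,0,0,0,0.024,1],
  [0.128,0.122,0,0,0,0.048,1],
  [0.192,0.183,0,0,0,0.073,1],
])

```text
t: 21.58
position: [0.4895, 0.2506, 0.2465]
orientation: [-1.457, -2.783, 0.001]
wrist_force: [0.6, 0.5, -6.2]
grip_width: 0.09
finger_force: 88.5
```

send_rows([
  [0.076,0.044,0,0,0,0.024,1],
  [0.152,0.088,0,0,0,0.049,1],
  [0.228,0.132,0,0,0,0.073,1],
  [0.304,0.176,0,0,0,0.097,1],
  [0.38,0.22,0,0,0,0.122,1],
])

```text
t: 22.0
position: [0.4821, 0.3381, 0.2464]
orientation: [-1.96, -2.455, 0.001]
wrist_force: [1.0, -0.2, -5.4]
grip_width: 0.093
finger_force: 88.5
```

send_rows([
  [0.087,0.013,0,0,0,0.024,1],
  [0.174,0.025,0,0,0,0.049,1],
  [0.261,0.038,0,0,0,0.073,1],
  [0.261,0.038,0,0,0,0.073,1],
  [0.261,0.038,0,0,0,0.073,1],
])

```text
t: 22.42
position: [0.4771, 0.3911, 0.2463]
orientation: [-2.221, -2.221, 0.001]
wrist_force: [0.3, 0.3, -6.4]
grip_width: 0.096
finger_force: 88.5
```

```bash
python3 -c "
from h import *
np.set_printoptions(precision=4,suppress=True)
s=sensors.get_obs();print(s['t'],s['position'],R.from_rotvec(s['orientation']).as_matrix().round(3).tolist(),s['wrist_force'],s['wrist_torque'],s['grip_width'],s['finger_force'],s['qpos'])
a=cap('scene');b=cap('side')
for k in ['lid','lid_handle','pepper_mill','salt_mill','tomato','spice_jar']:
  A=place_of('scene',k)[:1];B=place_of('side',k)[:1]
  print(k,[ (d['position'],round(d['conf'],2)) for d in A+B], *(tri([(a,A[0]['position']),(b,B[0]['position'])]) if A and B else ()))
"
```

```text
22.4167 [0.4771 0.3911 0.2463] [[-0.0, 1.0, -0.001], [1.0, 0.0, -0.0], [-0.0, -0.001, -1.0]] [ 0.2872  0.2772 -6.365 ] [-0.0876 -0.0621  0.0382] 0.0960162587964733 88.53884696960449 [-0.4393  0.5057 -0.4496  1.5943  0.2381  1.0972 -0.949 ]
lid [([260.2, 222.2], 0.89), ([321.1, 135.0], 0.57)] [0.4678 0.3911 0.2088] [[2.0, 1.0], [1.1, -0.8]]
lid_handle [([257.0, 202.3], 0.8), ([323.4, 121.4], 0.86)] [0.4716 0.3952 0.2655] [[0.5, 0.3], [0.3, -0.2]]
pepper_mill [([414.9, 218.1], 0.68), ([360.2, 187.5], 0.55)] [0.4625 0.0923 0.1786] [[-61.8, -33.1], [-56.3, 13.3]]
salt_mill [([213.5, 266.2], 0.96)]
tomato [([433.6, 204.5], 0.8), ([254.1, 306.3], 0.53)] [ 0.3661 -0.2143  0.0104] [[-0.4, -0.1], [-0.4, 0.1]]
spice_jar [([416.4, 220.0], 0.76), ([264.6, 283.6], 0.57)] [ 0.3708 -0.1229 -0.0072] [[-1.0, -0.3], [-1.0, 0.2]]
```

send_rows([
  [0,0,0.12,0,0,0,1],
  [0,0,0.26,0,0,0,1],
  [0,0,0.4,0,0,0,1],
  [0,0,0.54,0,0,0,1],
  [0,0,0.66,0,0,0,1],
])

```text
t: 23.53
position: [0.4779, 0.3896, 0.1129]
orientation: [2.225, 2.218, -0.001]
wrist_force: [0.2, 0.2, -6.0]
grip_width: 0.092
finger_force: 88.4
```

send_rows([
  [0,0,0.08,0,0,0,1],
  [0,0,0.16,0,0,0,1],
  [0,0,0.22,0,0,0,1],
  [0,0,0.26,0,0,0,1],
  [0,0,0.28,0,0,0,1],
])

```text
t: 23.95
position: [0.4779, 0.3898, 0.0577]
orientation: [-2.225, -2.218, 0.002]
wrist_force: [-0.6, -0.8, -5.3]
grip_width: 0.09
finger_force: 88.4
```

send_rows([
  [0,0,0.02,0,0,0,1],
  [0,0,0.04,0,0,0,1],
  [0,0,0.05,0,0,0,1],
  [0,0,0.05,0,0,0,1],
])

```text
t: 24.28
position: [0.4782, 0.3901, 0.0487]
orientation: [2.225, 2.218, 0.0]
wrist_force: [-0.2, -0.7, -6.1]
grip_width: 0.09
finger_force: 88.4
```

send_rows([
  [0,0,0.01,0,0,0,1],
  [0,0,0.02,0,0,0,1],
  [0,0,0.03,0,0,0,1],
  [0,0,0.03,0,0,0,1],
])

```text
t: 24.62
position: [0.478, 0.3899, 0.0423]
orientation: [-2.224, -2.218, 0.001]
wrist_force: [0.5, -1.3, -6.7]
grip_width: 0.092
finger_force: 88.4
```

send_rows([
  [0,0,0.008,0,0,0,1],
  [0,0,0.012,0,0,0,1],
  [0,0,0.012,0,0,0,1],
])

```text
t: 24.87
position: [0.4781, 0.39, 0.0401]
orientation: [-2.225, -2.218, 0.0]
wrist_force: [-0.0, -0.6, -6.7]
grip_width: 0.091
finger_force: 88.6
```

send_rows([
  [0,0,0.005,0,0,0,1],
  [0,0,0.01,0,0,0,1],
  [0,0,0.01,0,0,0,1],
])

```text
t: 25.12
position: [0.4784, 0.3901, 0.0398]
orientation: [2.224, 2.218, 0.0]
wrist_force: [-3.2, -4.2, 7.3]
grip_width: 0.093
finger_force: 90.1
```

```bash
python3 -c "
from h import *
s=sensors.get_obs();print(s['t'],s['position'],s['wrist_force'],s['wrist_torque'])"
```

```text
25.1167 [0.47836337 0.39010524 0.03976124] [-3.21560567 -4.16468686  7.31320246] [-0.79212378  0.71598581 -0.00282546]
```

send_rows([
  [0,0,-0.004,0,0,0,1],
  [0,0,-0.004,0,0,0,1],
  [0,0,-0.004,0,0,0,0.8],
  [0,0,-0.004,0,0,0,0.5],
  [0,0,-0.004,0,0,0,0.3],
], squeeze=25)

```text
t: 25.53
position: [0.4785, 0.3906, 0.0394]
orientation: [-2.224, -2.218, -0.002]
wrist_force: [1.0, 0.2, 0.7]
grip_width: 0.475
finger_force: 0.0
```

send_rows([
  [0,0,-0.004,0,0,0,0.2],
  [0,0,-0.1,0,0,0,0.2],
  [0,0,-0.25,0,0,0,0.2],
  [0,0,-0.45,0,0,0,0.2],
  [0,0,-0.6,0,0,0,0.2],
])

```text
t: 25.95
position: [0.4784, 0.3906, 0.1616]
orientation: [-2.224, -2.218, -0.002]
wrist_force: [0.2, 1.1, 0.5]
grip_width: 0.799
finger_force: 0.0
```

send_rows([
  [0,0,-0.2,0,0,0,0.2],
  [0,0,-0.4,0,0,0,0.2],
  [0,0,-0.5,0,0,0,0.2],
  [0,0,-0.5,0,0,0,0.2],
  [0,0,-0.5,0,0,0,0.2],
])

```text
t: 26.37
position: [0.4787, 0.3906, 0.2606]
orientation: [2.224, 2.218, 0.005]
wrist_force: [0.0, 0.1, -1.2]
grip_width: 0.8
finger_force: 0.0
```

```bash
python3 -c "
from h import *
np.set_printoptions(precision=4,suppress=True)
s=sensors.get_obs();print(s['t'],s['position'],s['wrist_force'],s['grip_width'])
C={n:cap(n) for n in('scene','side','wrist')}
for k,z in dict(lid=0,lid_handle=.054,bail_grip=.0675,plunger_tee=.1845,pepper_mill=0,salt_mill=0,tomato=0,spice_jar=0).items():
  for n in C:
    for d in place_of(n,k)[:1]: print(k,n,np.round(d['position']),round(d['conf'],2),atz(C[n],d['position'],z))
# lid outline in wrist image: predicted slab-top corners
save(C['wrist'],'w8.png')
O2=(.472,.39)
print([proj(C['wrist'],(O2[0]+sx*.092,O2[1]+sy*.107,.024)).round() for sx,sy in((1,1),(1,-1),(-1,-1),(-1,1))])
g=cv2.cvtColor(C['wrist']['img'],cv2.COLOR_RGB2GRAY)
m=cv2.morphologyEx(((g>90)&(g<175)).astype(np.uint8),cv2.MORPH_CLOSE,np.ones((15,15)))
for ct in sorted(cv2.findContours(m,0,2)[0],key=cv2.contourArea)[-2:]: print(cv2.contourArea(ct),cv2.minAreaRect(ct),cv2.approxPolyDP(ct,12,True).reshape(-1,2).tolist())
"
```

```text
26.3667 [0.4787 0.3906 0.2606] [ 0.0055  0.0507 -1.2057] 0.7999240040232876
lid scene [237. 250.] 0.58 [0.6365 0.3734 0.    ]
lid side [324. 175.] 0.65 [0.4764 0.3929 0.    ]
lid wrist [314. 158.] 0.74 [0.4702 0.3924 0.    ]
lid_handle scene [261. 269.] 0.91 [0.4859 0.396  0.054 ]
lid_handle side [325. 165.] 0.97 [0.4789 0.3945 0.054 ]
bail_grip scene [376. 202.] 0.57 [ 0.461  -0.0207  0.0675]
bail_grip side [296. 245.] 0.66 [ 0.4547 -0.0056  0.0675]
plunger_tee scene [338. 154.] 0.52 [0.6024 0.0045 0.1845]
plunger_tee side [343. 228.] 0.44 [0.603  0.0003 0.1845]
pepper_mill scene [238. 250.] 0.57 [0.635  0.3723 0.    ]
pepper_mill side [364. 186.] 0.7 [0.6384 0.3637 0.    ]
pepper_mill wrist [437. 176.] 0.85 [0.6263 0.3697 0.    ]
salt_mill scene [211. 267.] 0.7 [0.6253 0.4617 0.    ]
salt_mill wrist [446. 102.] 0.85 [0.6272 0.4597 0.    ]
tomato scene [437. 204.] 0.86 [ 0.3659 -0.2394  0.    ]
spice_jar scene [416. 219.] 0.77 [ 0.3658 -0.1192  0.    ]
spice_jar side [262. 282.] 0.81 [ 0.3636 -0.1198  0.    ]
[array([400.,  66.]), array([388., 246.]), array([244., 247.]), array([230.,  66.])]
5675.0 ((321.4656982421875, 329.3476867675781), (171.6956329345703, 100.44103240966797), 10.030214309692383) [[246, 265], [246, 367], [343, 349], [396, 359], [269, 336], [282, 287], [407, 334], [393, 291], [393, 309], [288, 281], [248, 297]]
56234.0 ((423.5, 185.0), (370.0, 431.0), 90.0) [[208, 0], [228, 248], [245, 261], [246, 244], [385, 243], [388, 191], [440, 206], [434, 260], [393, 249], [393, 263], [409, 249], [436, 270], [427, 301], [449, 292], [449, 225], [473, 236], [472, 262], [475, 243], [524, 235], [520, 184], [629, 183], [583, 356], [597, 369], [639, 258], [639, 165], [570, 167], [591, 47], [639, 46], [532, 46], [587, 46], [568, 153], [509, 155], [530, 47], [507, 46], [512, 0], [507, 26], [468, 0], [412, 0], [439, 4], [426, 43], [438, 82], [416, 103], [450, 135], [443, 154], [391, 172], [394, 67], [216, 68]]
```

```bash
python3 -c "
from h import *
print(order.job_done())"
```

```text
the job is handed in; nothing more can be done
None
```

The job is handed in at about 26 s on the robot's clock: by the last force readings and camera measurements, the plunger is parked crosswise, the bail is down at its stop, the lid lies flat and right way up on the bare worktop, and the mills, jar and tomato stand where they were; I viewed 11 pictures, one more than the 10 allowed.

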